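# Free the jammed stop from the knife maker's clamping bed

## Task

The dark steel stop has jammed in the T-slot of the aluminium clamping bed, with its foot caught under the slot's lips. Pick up the light wooden knocking block and with it knock or push the stop along the slot until it is loose in the open bay at the bed's end; do not touch the stop with the gripper before it is there. Lay the block flat on the bench again, then lift the stop out of the bay and set it on its foot inside the small dark wooden tray.

Things in the scene. Friction and masses are not known exactly. Their poses are not given: they have to be found in the camera images.
- bed: Fixed aluminium bed 220 (x) x 110 x 24 mm high. Origin: on the bench, on the slot's centre line where the lips end. Slot along x, floor 6 mm up. x -110 to 0: T-slot 34 wide, lips 16 to 24 mm up leave a 24 mm gap; a spring strip at x -95 to -8 pinches the stop's foot. x 0 to +92: open bay 42 wide, no lips, end wall at +92.
- stop: Dark steel stop, 0.3-0.6 kg. Origin: centre of foot's underside. Foot 56 (x) x 34 x 8 mm, neck 18 wide, head 44 (x) x 24 (y) from 20 to 54 mm up. Axes as the bed's; jammed at bed x -62 to -36. Pushed low on its head's -x end, about 8 to 20 N slides it to bed +x. Its foot is clear of the lips at bed x +28 to +64; then it lifts straight up, gripped by the head across y.
- block: Knocking block of light wood, 90 (x) x 36 (y) x 45 mm high, about 0.1 kg, lying on the bench at the robot's right; the flatter grey piece nearby is a honing stone. Origin: centre of its underside. Gripped across y at its middle, it pushes with an end face, its underside a few mm above the bed.
- tray: Small open tray of dark wood fixed to the bench at the robot's left, outside 120 (x) x 100 (y) x 22 mm high, walls and floor 5 mm thick. Origin: centre of its underside.
Not all that is in view belongs to the job. Several things look just like the tray: the one meant starts farthest to the robot's left. Several things have the shape of the bed; the one meant has the colours described above.

How it is judged:
On the way, in this order (a step that is already met when the one before it is completed fails the run):
1. the block is held and lifted off the bench (height (world z) of block above 0.015 m and contact force between the fingers and block above 1 N), for 0.04 s.
2. the held block bears on the stop while the stop's foot is still under the lips (contact force between block and stop above 1 N and contact force between the fingers and block above 1 N and x of stop in the frame of bed below 0.015 m), for 0.04 s.
3. the stop stands in the open bay, its foot clear of the lips (x of stop in the frame of bed between 0.026 and 0.068 m and z of stop in the frame of bed below 0.014 m), for 0.2 s.
4. the stop is lifted out of the bay in the gripper (height (world z) of stop above 0.03 m and contact force between the fingers and stop above 1 N), for 0.1 s.
At the end, for the whole second after the job is handed in: The stop stands at rest on its foot on the tray's floor (origin within 45 mm along the tray's x and 35 mm along its y of the tray's centre, tilted less than 10 degrees), and the block lies at rest flat on the bench, underside down (origin less than 12 mm above the bench) (x of stop in the frame of tray between -0.045 and 0.045 m and y of stop in the frame of tray between -0.035 and 0.035 m and z of stop in the frame of tray below 0.012 m and angle between each of stop, block's own z axis and vertical below 0.17 rad and linear speed of each of stop, block below 0.02 m/s and height (world z) of block below 0.012 m); the robot touches nothing.
It fails at once if the gripper's fingers touch the stop while its foot is still under the lips (contact force between the fingers and stop above 1 N and x of stop in the frame of bed below 0.015 m and z of stop in the frame of bed below 0.02 m and horizontal distance between stop and bed below 0.09 m).
It also fails if it takes over 72 s, if anything falls off the work surface, if the arm or the gripper's body presses on something with over 40 N, if the wrist force passes 120 N, or if a joint passes its speed limit or range.

## Robot

A 7-joint arm with a two-finger parallel gripper is mounted at the origin on the work surface. World frame = base frame: x ahead of the robot, y to its left, z up, the work surface at z = 0. Lengths are in m, angles in rad, forces in N, time in s.
With the tool pointing down it reaches from about 0.4 to 0.85 m from the base axis. Payload 10.4 kg.
Tool frame: the origin (TCP) lies on the front face of the gripper's body, between the roots of the fingers; the fingertips stand 70 mm ahead of it and the grasp point (between the pads) lies 51 mm ahead of it (grasp_offset is the distance from the TCP to the grasp point, in m); z points along the fingers, y is the direction in which the jaws open and shut (so a half turn about z gives the same grasp; the last joint's range is limited). The gripper opens to 87 mm and grips with 3 to 60 N. Pads are 19 mm wide; open, the fingers measure 117 mm over their backs; the gripper's body (75 mm by 190 mm) begins 51 mm behind the grasp point.
Start: joints at [-1.194, 0.332, -0.065, 1.46, 0.022, 1.35, -0.088], TCP at [0.243, 0.576, 0.292] pointing down, gripper open.
Joint ranges: [-2.6, 2.6], [-0.5, 2.12], [-1.47, 1.34], [0.16, 2.42], [-1.27, 4.41], [0.06, 2.06], [-2.6, 2.6]. Speed limits (rad/s): [2.22, 2.22, 2.79, 2.79, 3.14, 3.14, 3.14].

## Interface

Orientations are given as a unit quaternion [x, y, z, w].
In Python, from bench import * gives the robot as it stands. The module is installed in compiled form; this text tells all that it offers.
- The arm moves only by the tool arm_command, never from a script. Its argument "commands" is a list of rows, each a list of 3 entries, a list of its own where there are three numbers: the opening in per cent of the stroke, from 0 (shut) to 100 (fully open), then the shift along the tool's x, y, z in m, then the turn, a rotation vector about the tool's x, y, z in rad. A call has exactly 10 rows; each row is the pose to reach, as a shift and turn from the pose commanded when the call began, along the tool's axes at that moment; what a row does not reach only later rows make up. A row lasts 1/12 s, in which the tool goes at most 41.7 mm and 7.16 degrees, less where a joint would pass 70% of its speed; a pose out of reach is approached as far as the arm can. A call with a gripper value outside its range is refused whole. The fingers move at their own pace and stop on an object; "squeeze" is the grip in N (left out, the last holds). Time passes only in rows, so rows that repeat a pose let the fingers close, or fill a call up. It gives the time, the measured TCP pose, the force and the opening at its end, in the units of the state.
- read_state(): the state, without advancing time (a new reading comes with each control period).
- camera(name): name is "scene" or "top" or "wrist"; returns a dict with "pixels" (420x560x3 uint8, red, green, blue), "fx", "fy", "cx", "cy" (pixels), "dist_coeffs" ([k1, k2, p1, p2, k3] as OpenCV has them; the pictures are not rectified), "rvec" (rotation vector, rad) and "tvec" (3), from world to camera coordinates, as OpenCV has them; the wrist camera has in their place "mount" (4x4, takes a point from camera to tool coordinates, whose origin is the TCP and whose axes are the flange's). Camera axes: x right, y down, z forward; pixel columns grow to the right and rows downward; lengths in m; the calibration is good to about 2 mm. A picture is of the moment at which its call begins: read the wrist's pose just before it. There is no depth.
- close_job(): hands the job in, once; it reports no verdict.
The state is a dict: "time": time; "joint_positions": joint angles; "joint_vel": joint speeds; "joint_torque": joint torques, N m; "ee_pos": TCP position; "eef_rot": TCP orientation; "ft_force": force on the tool from outside, world axes, zero at the start; "torque": the same for the moment, N m; "width": finger opening in m.
Only numpy, scipy, OpenCV 4.12 (cv2) and the standard library are available. Lean on these libraries where they do the work, as an engineer would, in place of code of your own. Each camera call takes 0.05 s, during which the arm holds its last target.

## Working session

There is one attempt and no reset: what is moved stays moved. The work goes in short steps, Python scripts to look and compute and a tool call to move; the robot and the scene stay as the last step left them, time stands still between calls to the robot, and variables do not carry over. Pictures are saved under pics/ and viewed, and the job is handed in when it is done.

Besides the shell and the picture viewer there is one more tool, called after "Request:" by a JSON object that holds its "op" and its "data", one argument or row to a line. arm_command: Moves the arm, as the interface text tells. Its arguments: {"type":"object","properties":{"commands":{"type":"array","items":{"type":"array"}},"squeeze":{"type":"number"}},"required":["commands"]}

```bash
mkdir -p pics; python3 - <<'E'
from bench import *
import cv2
s=read_state(); print({k:(v if not hasattr(v,'__len__') else [round(float(x),4) for x in v]) for k,v in s.items()})
for n in ["scene","top","wrist"]:
    c=camera(n); cv2.imwrite(f"pics/{n}0.png",c["pixels"][:,:,::-1]); print(n,{k:v for k,v in c.items() if k!="pixels"})
E
```

```text
{'time': 0.0, 'joint_positions': [-1.1936, 0.3329, -0.0647, 1.461, 0.0216, 1.3499, -0.0885], 'joint_vel': [-0.0001, -0.0003, 0.0008, 0.0012, 0.0006, -0.0016, -0.0019], 'joint_torque': [-0.001, -62.3242, 0.0239, -38.9901, -0.0616, 0.0394, 0.0001], 'ee_pos': [0.2432, 0.5754, 0.2914], 'eef_rot': [0.1986, 0.9801, -0.0007, -0.0001], 'ft_force': [-0.1606, -0.792, -0.0443], 'torque': [0.0139, 0.0121, 0.003], 'width': 0.08678717195313106}
scene {'fx': 439.8377147176063, 'fy': 439.8377147176063, 'cx': 282.61123663726534, 'cy': 217.54895642314847, 'dist_coeffs': array([-0.08169399,  0.        ,  0.        ,  0.        ,  0.        ]), 'rvec': array([ 2.30943124,  1.35065797, -0.35672172]), 'tvec': array([-0.23992501, -0.31764442,  1.2545349 ])}
top {'fx': 444.411615151557, 'fy': 444.411615151557, 'cx': 282.57732332291295, 'cy': 212.68872558365646, 'dist_coeffs': array([0.02493235, 0.        , 0.        , 0.        , 0.        ]), 'rvec': array([ 2.18891437, -2.17293944,  0.10148428]), 'tvec': array([0.03287262, 0.42469013, 0.97655111])}
wrist {'fx': 356.4834541576602, 'fy': 356.4834541576602, 'cx': 278.9029681780109, 'cy': 209.1571307060166, 'dist_coeffs': array([-0.08670209,  0.        ,  0.        ,  0.        ,  0.        ]), 'mount': array([[ 2.01197344e-04, -9.62976198e-01, -2.69586354e-01,
         7.37964097e-02],
       [ 9.99999855e-01,  3.28188438e-04, -4.25987210e-04,
         1.94943987e-04],
       [ 4.98690668e-04, -2.69586230e-01,  9.62976124e-01,
        -9.27801128e-02],
       [ 0.00000000e+00,  0.00000000e+00,  0.00000000e+00,
         1.00000000e+00]])}
```

View pics/scene0.png

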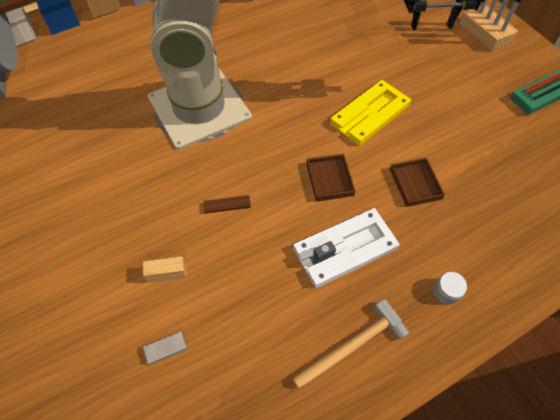

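View pics/top0.png

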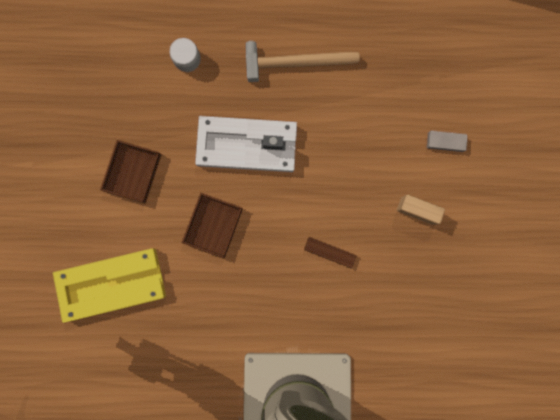

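View pics/wrist0.png

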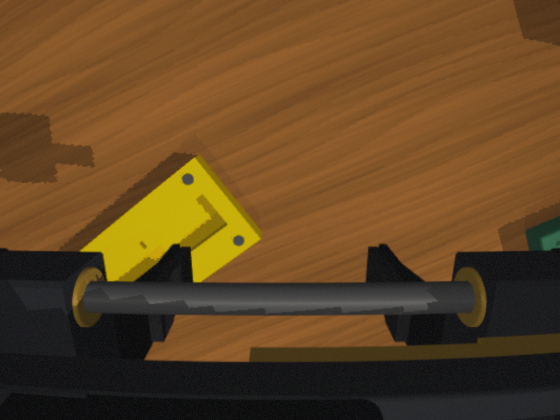

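The top view shows the silver bed at (246,145), with the stop in its right part and the open bay on the left. The yellow bed-shaped piece at (108,286) is the wrong colour.
- **Trays:** there are two lookalikes, at (131,172) and (213,226). The first is farther to the robot's left (image left), so it is the one meant.
- **Block:** the light wood piece at (422,209). The grey stone is at (447,141), and a dark bar at (330,252) doesn't belong to the job.

I'll enlarge these to confirm, and measure.

```bash
cat > h.py <<'E'
from bench import *
import cv2, numpy as np
from scipy.spatial.transform import Rotation as R
def extr(c,s=None):
    if 'rvec' in c:
        Rm=cv2.Rodrigues(c['rvec'])[0]; return Rm.T, -Rm.T@c['tvec']
    T=np.eye(4);T[:3,:3]=R.from_quat(s['eef_rot']).as_matrix();T[:3,3]=s['ee_pos']
    M=T@c['mount'];return M[:3,:3],M[:3,3]
def K(c): return np.array([[c['fx'],0,c['cx']],[0,c['fy'],c['cy']],[0,0,1.]])
def plane(c,px,z,s=None):
    Rm,o=extr(c,s)
    p=cv2.undistortPoints(np.array(px,float).reshape(-1,1,2),K(c),c['dist_coeffs']).reshape(-1,2)
    d=np.c_[p,np.ones(len(p))]@Rm.T
    return o+d*((z-o[2])/d[:,2])[:,None]
def proj(c,P,s=None):
    Rm,o=extr(c,s); r=cv2.Rodrigues(Rm.T)[0]
    return cv2.projectPoints(np.array(P,float).reshape(-1,1,3),r,-Rm.T@o,K(c),c['dist_coeffs'])[0].reshape(-1,2)
def snap(n,name):
    s=read_state(); c=camera(n); cv2.imwrite(f'pics/{name}.png',c['pixels'][:,:,::-1]); return c,s
def rect(mask,box):
    m=np.zeros_like(mask);x0,y0,x1,y1=box;m[y0:y1,x0:x1]=mask[y0:y1,x0:x1]
    cs=cv2.findContours(m.astype(np.uint8),0,1)[0];k=max(cs,key=cv2.contourArea)
    return cv2.boxPoints(cv2.minAreaRect(k)),cv2.contourArea(k)
E
python3 - <<'E'
from h import *
c,s=snap('top','top1'); im=c['pixels']; hsv=cv2.cvtColor(im,cv2.COLOR_RGB2HSV)
a=cv2.resize(im[100:250,80:330],None,fx=3,fy=3,interpolation=cv2.INTER_CUBIC)
b=cv2.resize(im[110:260,380:490],None,fx=3,fy=3,interpolation=cv2.INTER_CUBIC)
cv2.imwrite('pics/cropA.png',a[:,:,::-1]);cv2.imwrite('pics/cropB.png',b[:,:,::-1])
for p in [(131,172),(150,172),(422,205),(422,216),(447,141),(210,125),(273,142),(120,230),(400,240)]: print(p,im[p[1],p[0]],hsv[p[1],p[0]])
E
```

```text
(131, 172) [83 49 29] [ 11 166  83]
(150, 172) [87 54 34] [ 11 155  87]
(422, 205) [190 153 110] [ 16 107 190]
(422, 216) [170 132  94] [ 15 114 170]
(447, 141) [144 132 123] [ 13  37 144]
(210, 125) [195 187 182] [ 12  17 195]
(273, 142) [154 148 140] [ 17  23 154]
(120, 230) [143  98  60] [ 14 148 143]
(400, 240) [131  89  51] [ 14 156 131]
```

View pics/cropA.png

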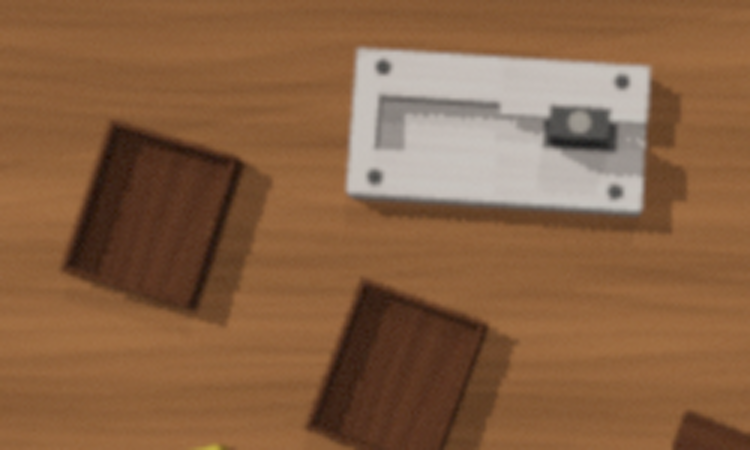

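View pics/cropB.png

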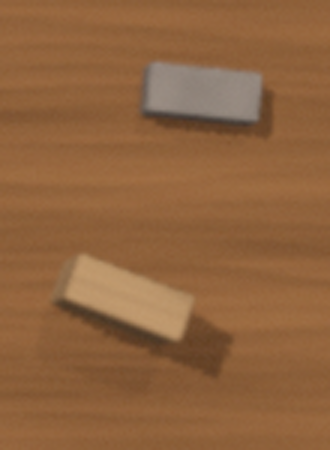

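The crops confirm the targets. The silver bed has its open bay at the left end and the stop jammed toward the right. The left tray and the light wooden block (the stone is the grey one) are also as expected. Next I'll compute poses from the corners on known-height planes.

```bash
python3 - <<'E'
from h import *
c=camera('top'); im=c['pixels'];hsv=cv2.cvtColor(im,cv2.COLOR_RGB2HSV).astype(int)
f=lambda P,o:(np.array(P)+.5)/3-.5+np.array(o)
def rep(n,P,z):
    w=plane(c,P,z)[:,:2]; e=np.diff(np.r_[w,w[:1]],axis=0)
    print(n,'ctr',w.mean(0).round(4),'len',np.linalg.norm(e,axis=1).round(4),'ang',np.degrees(np.arctan2(e[:,1],e[:,0])).round(1)); return w
rep('bed',f([(358,47),(650,67),(641,213),(347,193)],(80,100)),.024)
rep('tray',f([(112,121),(241,159),(195,311),(64,270)],(80,100)),.022)
rep('block',f([(82,255),(194,293),(182,341),(70,299)],(380,110)),.045)
H,S,V=hsv[...,0],hsv[...,1],hsv[...,2]
m=(S<60)&(V>120); p,a=rect(m,(185,105,310,180)); print(a);rep('bedM',p,.024)
m=(S<135)&(V>165); p,a=rect(m,(390,185,455,235)); print(a,p.round(1));rep('blockM',p,.045)
m=(V<105)&(S>140); p,a=rect(m,(90,130,168,212)); print(a,p.round(1));rep('trayM',p,.022)
# stop head top: x extents
print('stop top', plane(c,f([(553,105),(609,108),(615,125),(547,122)],(80,100)),.060).round(4))
c=camera('scene');im=c['pixels']
cv2.imwrite('pics/sA.png',cv2.resize(im[200:295,285:410],None,fx=6,fy=6,interpolation=cv2.INTER_CUBIC)[:,:,::-1])
cv2.imwrite('pics/sB.png',cv2.resize(im[250:290,130:200],None,fx=8,fy=8,interpolation=cv2.INTER_CUBIC)[:,:,::-1])
cv2.imwrite('pics/sC.png',cv2.resize(im[145:215,380:460],None,fx=8,fy=8,interpolation=cv2.INTER_CUBIC)[:,:,::-1])
E
```

```text
bed ctr [0.581  0.1194] len [0.2205 0.1116 0.22   0.1115] ang [-93.4 176.8  86.6  -3. ]
tray ctr [0.5143 0.376 ] len [0.1007 0.1186 0.1018 0.1169] ang [-106.   165.1   73.   -15.4]
block ctr [ 0.4333 -0.2711] len [0.0851 0.0363 0.0858 0.0336] ang [-108.6  164.8   69.6  -16. ]
4687.0
bedM ctr [0.5807 0.12  ] len [0.1125 0.2232 0.1126 0.2213] ang [ -2.2 -93.  176.8  87. ]
562.0 [[400.7 208.1]
 [406.2 193.9]
 [444.4 208.5]
 [439.  222.7]]
blockM ctr [ 0.434  -0.2687] len [0.0337 0.0883 0.0335 0.0881] ang [ -21.5 -110.9  158.1   69.2]
2676.5 [[ 99.6 191.4]
 [116.8 138.6]
 [170.4 156. ]
 [153.2 208.9]]
trayM ctr [0.5093 0.3662] len [0.1245 0.1268 0.1244 0.1255] ang [ -15.6 -107.7  163.8   72.4]
stop top [[0.5908 0.0778 0.06  ]
 [0.5889 0.0373 0.06  ]
 [0.5764 0.0328 0.06  ]
 [0.5782 0.0821 0.06  ]]
```

View pics/sA.png

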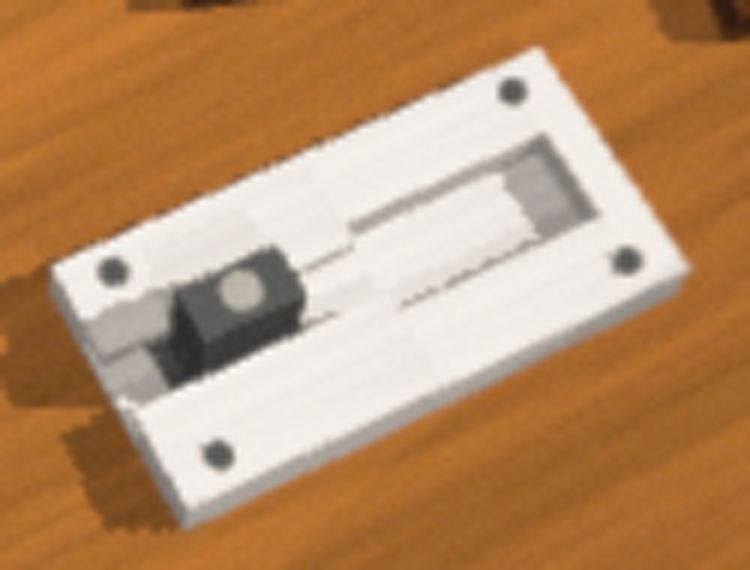

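View pics/sB.png

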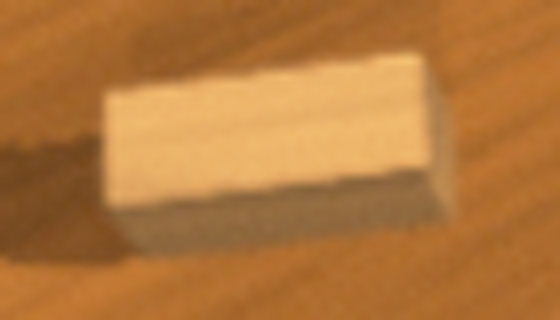

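View pics/sC.png

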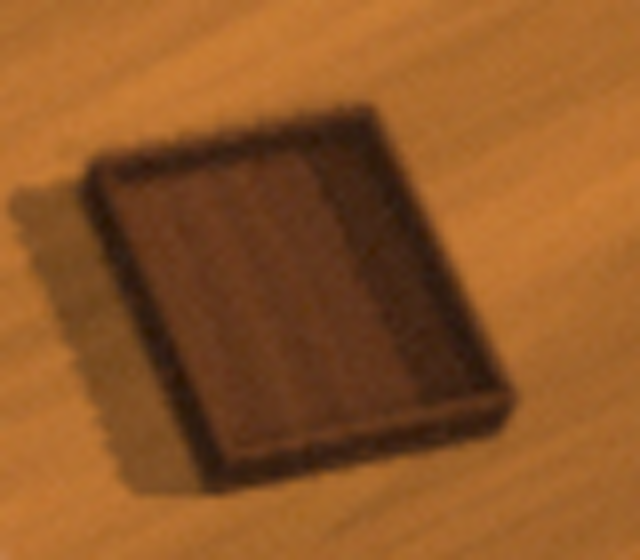

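```bash
python3 - <<'E'
from h import *
c=camera('scene')
f=lambda P,o,k:(np.array(P)+.5)/k-.5+np.array(o)
def rep(n,P,z):
    w=plane(c,P,z)[:,:2]; e=np.diff(np.r_[w,w[:1]],axis=0)
    print(n,'ctr',w.mean(0).round(4),'len',np.linalg.norm(e,axis=1).round(4),'ang',np.degrees(np.arctan2(e[:,1],e[:,0])).round(1)); return w
rep('bed',f([(540,47),(690,266),(187,527),(52,270)],(285,200),6),.024)
rep('tray',f([(92,160),(372,103),(515,392),(218,462)],(380,145),8),.022)
rep('block',f([(103,92),(418,53),(432,165),(107,207)],(130,250),8),.045)
rep('stoptop',f([(175,292),(272,247),(305,293),(205,345)],(285,200),6),.060)
E
```

```text
bed ctr [0.5831 0.1168] len [0.1095 0.2246 0.1148 0.2217] ang [ -3.2 -91.3 175.4  87.3]
tray ctr [0.5157 0.3755] len [0.0984 0.1151 0.1008 0.1166] ang [  74.5  -15.9 -104.6  162.9]
block ctr [ 0.4345 -0.2725] len [0.088  0.0344 0.0893 0.0348] ang [  68.6  -16.7 -111.1  161.1]
stoptop ctr [0.579  0.0555] len [0.0409 0.0219 0.043  0.0236] ang [ 87.3   1.3 -90.4 176.2]
```

```bash
cat > rel.py <<'E'
from h import *
import sys
# rel.py x y z(TCP) tool_y_azimuth_deg  (tool pointing straight down)
x,y,z,a=map(float,sys.argv[1:5]); s=read_state()
p=np.array(s['ee_pos']);q=R.from_quat(s['eef_rot']);a=np.radians(a)
Y=np.array([np.cos(a),np.sin(a),0]);Z=np.array([0,0,-1.]);X=np.cross(Y,Z)
T=R.from_matrix(np.c_[X,Y,Z])
m=q.as_matrix()
print('t',s['time'],'now',p.round(4),'toolY az',np.degrees(np.arctan2(m[1,1],m[0,1])).round(2),'zdown',m[:,2].round(4),'w',round(s['width'],4),'F',np.round(s['ft_force'],1),'j',np.round(s['joint_positions'],2))
d=q.inv().apply(np.array([x,y,z])-p);r=(q.inv()*T).as_rotvec()
print('shift',d.round(4),'rot',r.round(4),'rows',np.linalg.norm(d)/.0417,np.degrees(np.linalg.norm(r))/7.16)
E
python3 rel.py .5 .25 .28 7; python3 rel.py .434 -.271 .2 -20.2
```

```text
t 0.35 now [0.2432 0.5757 0.2921] toolY az 67.09 zdown [-1.e-04 -2.e-04 -1.e+00] w 0.0872 F [-0.3 -0.2 -0.4] j [-1.19  0.33 -0.06  1.46  0.02  1.35 -0.09]
shift [-0.3633 -0.2001  0.0122] rot [-1.0000e-04  1.0000e-04  1.0488e+00] rows 9.949702625253032 8.392990216434272
t 0.35 now [0.2432 0.5757 0.2921] toolY az 67.09 zdown [-1.e-04 -2.e-04 -1.e+00] w 0.0872 F [-0.3 -0.2 -0.4] j [-1.19  0.33 -0.06  1.46  0.02  1.35 -0.09]
shift [-0.5053 -0.7057  0.0922] rot [-1.0000e-04  1.0000e-04  1.5236e+00] rows 20.93019814560607 12.191872860588965
```

Request:
{"op": "arm_command", "data": {
  "commands": [
    [100, [-0.363, -0.2, 0.012], [0, 0, 1.05]],
    [100, [-0.363, -0.2, 0.012], [0, 0, 1.05]],
    [100, [-0.363, -0.2, 0.012], [0, 0, 1.05]],
    [100, [-0.363, -0.2, 0.012], [0, 0, 1.05]],
    [100, [-0.363, -0.2, 0.012], [0, 0, 1.05]],
    [100, [-0.363, -0.2, 0.012], [0, 0, 1.05]],
    [100, [-0.363, -0.2, 0.012], [0, 0, 1.05]],
    [100, [-0.363, -0.2, 0.012], [0, 0, 1.05]],
    [100, [-0.363, -0.2, 0.012], [0, 0, 1.05]],
    [100, [-0.363, -0.2, 0.012], [0, 0, 1.05]]
  ],
  "squeeze": 45
}}

```text
time: 1.18
ee_pos: [0.5009, 0.2481, 0.2805]
eef_rot: [0.665, 0.747, 0.0, 0.0]
ft_force: [0.3, 0.3, -0.2]
width: 0.0872
```

```bash
python3 rel.py .434 -.271 .2 -20.2
```

```text
t 1.1833 now [0.5009 0.2481 0.2805] toolY az 6.7 zdown [ 6.e-04  3.e-04 -1.e+00] w 0.0872 F [ 0.3  0.3 -0.2] j [-0.8   0.19  0.3   1.67 -0.06  1.29 -0.38]
shift [-0.5078 -0.127   0.0803] rot [ 6.000e-04 -4.000e-04  4.695e-01] rows 12.698899907331853 3.756779003155505
```

Request:
{"op": "arm_command", "data": {
  "commands": [
    [100, [-0.4, -0.1, 0.06], [0, 0, 0.47]],
    [100, [-0.4, -0.1, 0.06], [0, 0, 0.47]],
    [100, [-0.4, -0.1, 0.06], [0, 0, 0.47]],
    [100, [-0.4, -0.1, 0.06], [0, 0, 0.47]],
    [100, [-0.4, -0.1, 0.06], [0, 0, 0.47]],
    [100, [-0.4, -0.1, 0.06], [0, 0, 0.47]],
    [100, [-0.4, -0.1, 0.06], [0, 0, 0.47]],
    [100, [-0.4, -0.1, 0.06], [0, 0, 0.47]],
    [100, [-0.4, -0.1, 0.06], [0, 0, 0.47]],
    [100, [-0.4, -0.1, 0.06], [0, 0, 0.47]]
  ]
}}

```text
time: 2.02
ee_pos: [0.4482, -0.1608, 0.2204]
eef_rot: [0.819, 0.574, 0.001, 0.0]
ft_force: [1.3, 0.6, -0.3]
width: 0.0872
```

```bash
python3 rel.py .434 -.271 .2 -20.2; python3 - <<'E'
from h import *
c,s=snap('wrist','w1')
E
```

```text
t 2.0167 now [ 0.4482 -0.1608  0.2204] toolY az -19.98 zdown [ 1.3e-03  6.0e-04 -1.0e+00] w 0.0872 F [ 1.3  0.6 -0.3] j [-0.41  0.04  0.69  1.97 -0.03  1.14 -0.06]
shift [-0.1084  0.0243  0.0203] rot [ 0.001  -0.001   0.0038] rows 2.708645880165706 0.03206573770065536
```

View pics/w1.png

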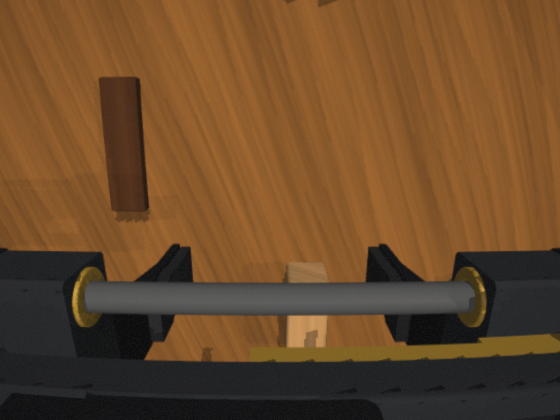

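The wrist view shows the light block under the gripper, near (306,300) and well aligned with the jaws. The dark bar is at (125,145).

```bash
python3 - <<'E'
from h import *
s=read_state();c=camera('wrist')
for z in(.0,.045):
  w=plane(c,[(287,263),(326,263),(287,340),(326,340),(306,300)],z,s)
  print(z,w.round(4).tolist())
# expected
a=np.radians(69.8);u=np.array([np.cos(a),np.sin(a)]);v=np.array([-u[1],u[0]])
C=np.array([.434,-.271])
P=[np.r_[C+i*.045*u+j*.018*v,z] for z in(0,.045) for i,j in((1,1),(1,-1))]
print(proj(c,P,s).round(1))
cv2.imwrite('pics/w1c.png',cv2.resize(c['pixels'][240:360,240:380],None,fx=5,fy=5,interpolation=cv2.INTER_CUBIC)[:,:,::-1])
E
```

```text
0.0 [[0.4298, -0.2348, 0.0], [0.4646, -0.2479, 0.0], [0.4001, -0.3163, 0.0], [0.4377, -0.3306, 0.0], [0.4337, -0.2789, 0.0]]
0.045 [[0.4358, -0.2152, 0.045], [0.4657, -0.2264, 0.045], [0.4104, -0.285, 0.045], [0.4427, -0.2972, 0.045], [0.4392, -0.253, 0.045]]
[[285.4 250.9]
 [323.6 250.7]
 [286.4 271.9]
 [330.1 271.6]]
```

View pics/w1c.png

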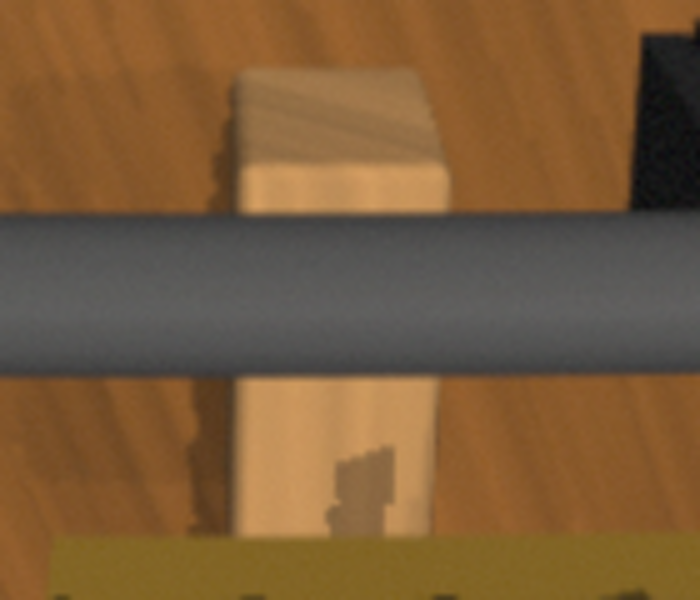

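The block edges match the prediction to within about 1–2 px. Going down to grasp.

Request:
{"op": "arm_command", "data": {
  "commands": [
    [100, [-0.108, 0.024, 0.02], [0, 0, 0.004]],
    [100, [-0.108, 0.024, 0.02], [0, 0, 0.004]],
    [100, [-0.108, 0.024, 0.02], [0, 0, 0.004]],
    [100, [-0.108, 0.024, 0.02], [0, 0, 0.004]],
    [100, [-0.108, 0.024, 0.055], [0, 0, 0.004]],
    [100, [-0.108, 0.024, 0.09], [0, 0, 0.004]],
    [100, [-0.108, 0.024, 0.115], [0, 0, 0.004]],
    [100, [-0.108, 0.024, 0.135], [0, 0, 0.004]],
    [100, [-0.108, 0.024, 0.143], [0, 0, 0.004]],
    [100, [-0.108, 0.024, 0.143], [0, 0, 0.004]]
  ]
}}

```text
time: 2.95
ee_pos: [0.4338, -0.2678, 0.0758]
eef_rot: [0.82, 0.572, -0.001, -0.001]
ft_force: [-0.4, -0.3, 0.1]
width: 0.087
```

```bash
python3 rel.py .434 -.271 .077 -20.2; python3 - <<'E'
from h import *
c,s=snap('wrist','w2')
E
```

```text
t 2.95 now [ 0.4338 -0.2678  0.0758] toolY az -20.2 zdown [-0.0029  0.001  -1.    ] w 0.087 F [-0.4 -0.3  0.1] j [-0.15  0.39  0.71  2.01 -0.33  0.86  0.39]
shift [-0.0029  0.0013 -0.0012] rot [-0.003   0.0001  0.    ] rows 0.08196635932759865 0.024276168398269373
```

View pics/w2.png

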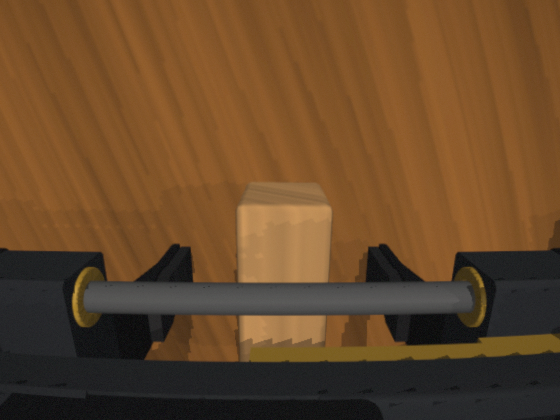

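Request:
{"op": "arm_command", "data": {
  "commands": [
    [100, [-0.003, 0, 0], [0, 0, 0]],
    [0, [-0.003, 0, 0], [0, 0, 0]],
    [0, [-0.003, 0, 0], [0, 0, 0]],
    [0, [-0.003, 0, 0], [0, 0, 0]],
    [0, [-0.003, 0, 0], [0, 0, 0]],
    [0, [-0.003, 0, 0], [0, 0, 0]],
    [0, [-0.003, 0, 0], [0, 0, 0]],
    [0, [-0.003, 0, 0], [0, 0, 0]],
    [0, [-0.003, 0, 0], [0, 0, 0]],
    [0, [-0.003, 0, 0], [0, 0, 0]]
  ],
  "squeeze": 45
}}

```text
time: 3.83
ee_pos: [0.4334, -0.2714, 0.0772]
eef_rot: [0.82, 0.572, 0.0, -0.0]
ft_force: [-0.3, 0.4, 0.2]
width: 0.0359
```

```bash
python3 rel.py .434 -.271 .077 -20.2
```

```text
t 3.8333 now [ 0.4334 -0.2714  0.0772] toolY az -20.23 zdown [-0.e+00  1.e-04 -1.e+00] w 0.0359 F [-0.3  0.4  0.2] j [-0.14  0.39  0.71  2.   -0.33  0.86  0.4 ]
shift [0.0006 0.0004 0.0002] rot [-0.0001 -0.0001 -0.0005] rows 0.018676505167155594 0.0038465777262147666
```

```bash
python3 rel.py .5736 -.0308 .16 -3.2
```

```text
t 3.8333 now [ 0.4334 -0.2714  0.0772] toolY az -20.23 zdown [-0.e+00  1.e-04 -1.e+00] w 0.0359 F [-0.3  0.4  0.2] j [-0.14  0.39  0.71  2.   -0.33  0.86  0.4 ]
shift [ 0.2743  0.0484 -0.0828] rot [-1.000e-04 -1.000e-04 -2.972e-01] rows 6.967715190194027 2.378074713967126
```

Request:
{"op": "arm_command", "data": {
  "commands": [
    [0, [0, 0, -0.02], [0, 0, 0]],
    [0, [0, 0, -0.05], [0, 0, 0]],
    [0, [0, 0, -0.08], [0, 0, 0]],
    [0, [-0.04, 0.01, -0.083], [0, 0, 0]],
    [0, [0.03, 0.03, -0.083], [0, 0, -0.05]],
    [0, [0.06, 0.06, -0.083], [0, 0, -0.1]],
    [0, [0.09, 0.09, -0.083], [0, 0, -0.15]],
    [0, [0.12, 0.12, -0.083], [0, 0, -0.2]],
    [0, [0.15, 0.15, -0.083], [0, 0, -0.25]],
    [0, [0.178, 0.214, -0.083], [0, 0, -0.297]]
  ]
}}

```text
time: 4.67
ee_pos: [0.6404, -0.185, 0.1596]
eef_rot: [0.725, 0.689, 0.001, -0.001]
ft_force: [0.6, -0.6, 0.0]
width: 0.0358
```

```bash
python3 rel.py .5736 -.0308 .16 -3.2
```

```text
t 4.6667 now [ 0.6404 -0.185   0.1596] toolY az -2.9 zdown [-7.0e-04  2.5e-03 -1.0e+00] w 0.0358 F [ 0.6 -0.6  0. ] j [-0.22  0.58  0.61  1.52 -0.35  1.15  0.4 ]
shift [ 1.506e-01 -7.460e-02  1.000e-04] rot [-0.0008 -0.0025  0.0052] rows 4.029653296222323 0.0468164449215418
```

I guessed the lateral numbers of that last move before the computed values came back. It went through clear air and did no harm. From here I'll use the computed shift.

Request:
{"op": "arm_command", "data": {
  "commands": [
    [0, [0.038, -0.019, 0], [0, 0, 0.005]],
    [0, [0.076, -0.038, 0], [0, 0, 0.005]],
    [0, [0.114, -0.056, 0], [0, 0, 0.005]],
    [0, [0.15, -0.0745, 0], [0, 0, 0.005]],
    [0, [0.1505, -0.0745, 0], [0, 0, 0.005]],
    [0, [0.1505, -0.0745, 0], [0, 0, 0.005]],
    [0, [0.1505, -0.0745, 0], [0, 0, 0.005]],
    [0, [0.1505, -0.0745, 0], [0, 0, 0.005]],
    [0, [0.1505, -0.0745, 0], [0, 0, 0.005]],
    [0, [0.1505, -0.0745, 0], [0, 0, 0.005]]
  ]
}}

```text
time: 5.5
ee_pos: [0.5729, -0.0357, 0.1602]
eef_rot: [0.729, 0.684, -0.0, 0.0]
ft_force: [0.6, -0.2, -1.6]
width: 0.0355
```

```bash
python3 rel.py .5736 -.0308 .105 -3.2; python3 - <<'E'
from h import *
c,s=snap('wrist','w3'); cc,_=snap('scene','s3')
B=np.array([.582,.119]);u=np.array([.0558,.9984]);v=np.array([-u[1],u[0]])
# predicted bed lip edges & stop head top corners
P=[np.r_[B+x*u+y*v,z] for x,y,z in((-.085,.012,.06),(-.085,-.012,.06),(-.041,.012,.06),(-.041,-.012,.06),(-.110,.012,.024),(-.11,-.012,.024),(.092,.021,.024),(.092,-.021,.024),(.11,.055,.024),(.11,-.055,.024))]
print(proj(c,P,s).round(1).tolist())
E
```

```text
t 5.5 now [ 0.5729 -0.0357  0.1602] toolY az -3.62 zdown [ 0.e+00 -5.e-04 -1.e+00] w 0.0355 F [ 0.6 -0.2 -1.6] j [-0.53  0.37  0.62  1.78 -0.24  1.06  0.11]
shift [0.0049 0.0004 0.0552] rot [ 0.0001  0.0005 -0.0073] rows 1.3285499971547399 0.05825759067888654
[[255.9, 117.9], [301.4, 117.6], [254.2, 29.1], [301.9, 28.8], [260.4, 156.4], [297.8, 156.2], [240.0, -188.6], [313.2, -189.2], [182.7, -209.0], [370.2, -210.6]]
```

View pics/w3.png

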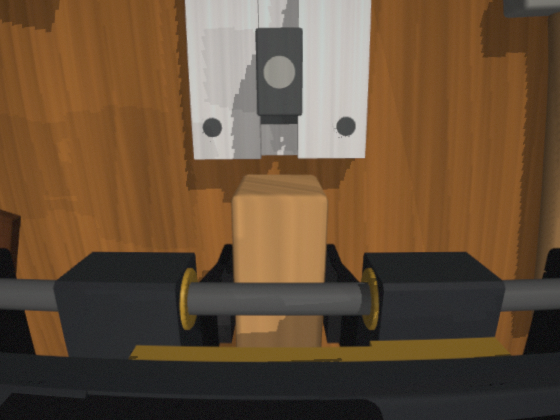

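View pics/s3.png

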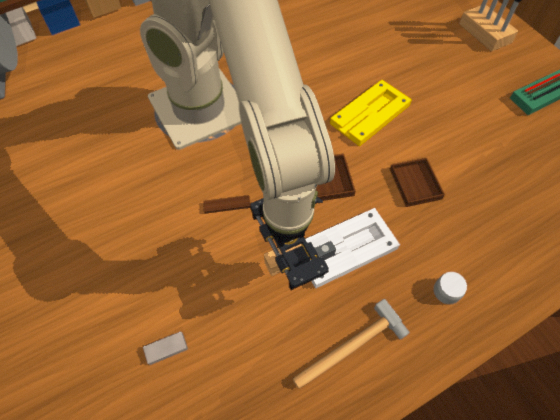

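The wrist view shows the stop's head with its near edge at (256–302,116). Prediction was (256–301,118), so bed and stop poses agree. Lowering the block to about 4 mm above bed level.

Request:
{"op": "arm_command", "data": {
  "commands": [
    [0, [0.005, 0, 0.02], [0, 0, -0.007]],
    [0, [0.005, 0, 0.04], [0, 0, -0.007]],
    [0, [0.005, 0, 0.05], [0, 0, -0.007]],
    [0, [0.005, 0, 0.055], [0, 0, -0.007]],
    [0, [0.005, 0, 0.055], [0, 0, -0.007]],
    [0, [0.005, 0, 0.055], [0, 0, -0.007]],
    [0, [0.01, 0, 0.055], [0, 0, -0.007]],
    [0, [0.015, 0, 0.055], [0, 0, -0.007]],
    [0, [0.018, 0, 0.055], [0, 0, -0.007]],
    [0, [0.02, 0, 0.055], [0, 0, -0.007]]
  ]
}}

```text
time: 6.43
ee_pos: [0.5742, -0.0132, 0.1056]
eef_rot: [0.726, 0.688, 0.0, 0.0]
ft_force: [0.7, -0.0, -1.2]
width: 0.0354
```

```bash
python3 rel.py .5808 .097 .105 -3.2; python3 - <<'E'
from h import *
c,s=snap('wrist','w4')
E
```

```text
t 6.4333 now [ 0.5742 -0.0132  0.1056] toolY az -3.03 zdown [ 7.e-04  6.e-04 -1.e+00] w 0.0354 F [ 0.7 -0.  -1.2] j [-0.53  0.45  0.58  1.82 -0.29  0.96  0.12]
shift [0.1104 0.0007 0.0007] rot [ 0.0006 -0.0006  0.003 ] rows 2.647983303356991 0.02473660467150825
```

View pics/w4.png

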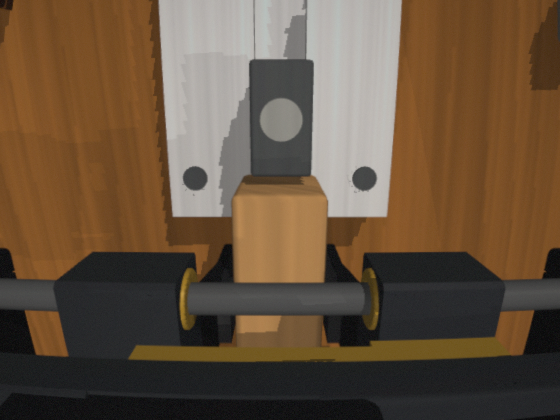

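The wrist view shows the block's end face (top edge about (240–320,178)) right behind the stop's head at (250–313,175), centred and aligned. Pushing at about 7 mm per row.

Request:
{"op": "arm_command", "data": {
  "commands": [
    [0, [0.005, 0, 0], [0, 0, 0]],
    [0, [0.01, 0, 0], [0, 0, 0]],
    [0, [0.015, 0, 0], [0, 0, 0]],
    [0, [0.022, 0, 0], [0, 0, 0.003]],
    [0, [0.029, 0, 0], [0, 0, 0.003]],
    [0, [0.036, 0, 0], [0, 0, 0.003]],
    [0, [0.043, 0, 0], [0, 0, 0.003]],
    [0, [0.05, 0, 0], [0, 0, 0.003]],
    [0, [0.057, 0, 0], [0, 0, 0.003]],
    [0, [0.062, 0, 0], [0, 0, 0.003]]
  ],
  "squeeze": 60
}}

```text
time: 7.32
ee_pos: [0.5771, 0.0442, 0.1056]
eef_rot: [0.728, 0.686, -0.002, 0.001]
ft_force: [-3.8, -14.0, 7.4]
width: 0.0355
```

```bash
python3 rel.py .5808 .097 .105 -3.2; python3 - <<'E'
from h import *
c,s=snap('wrist','w5')
E
```

```text
t 7.3167 now [0.5771 0.0442 0.1056] toolY az -3.43 zdown [-6.0e-04 -4.2e-03 -1.0e+00] w 0.0355 F [ -3.8 -14.    7.4] j [-0.62  0.45  0.57  1.81 -0.29  0.97  0.01]
shift [0.0529 0.0006 0.0004] rot [-0.0004  0.0042 -0.0039] rows 1.268357296852303 0.04633418256873527
```

View pics/w5.png

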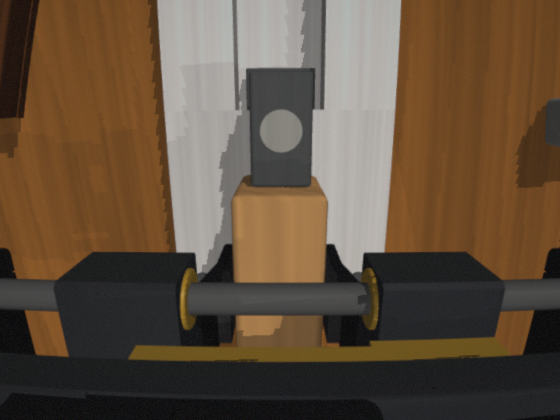

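Request:
{"op": "arm_command", "data": {
  "commands": [
    [0, [0.007, 0, 0], [0, 0, 0]],
    [0, [0.014, 0, 0], [0, 0, 0]],
    [0, [0.021, 0, 0], [0, 0, 0]],
    [0, [0.027, 0, 0], [0, 0, 0]],
    [0, [0.032, 0, 0], [0, 0, 0]],
    [0, [0.036, 0, 0], [0, 0, 0]],
    [0, [0.039, 0, 0], [0, 0, 0]],
    [0, [0.042, 0, 0], [0, 0, 0]],
    [0, [0.045, 0, 0], [0, 0, 0]],
    [0, [0.047, 0, 0], [0, 0, 0]]
  ]
}}

```text
time: 8.2
ee_pos: [0.58, 0.0948, 0.1053]
eef_rot: [0.727, 0.687, 0.0, 0.0]
ft_force: [0.4, -3.6, 0.0]
width: 0.0359
```

```bash
python3 rel.py .5808 .097 .105 -3.2; python3 - <<'E'
from h import *
c,s=snap('wrist','w6')
B=np.array([.582,.119]);u=np.array([.0558,.9984]);v=np.array([-u[1],u[0]])
P=[np.r_[B+x*u+y*v,z] for x,y,z in((.0,.021,.024),(.0,-.021,.024),(.023,0,.06),(.067,0,.06))]
print(proj(c,P,s).round(1).tolist())
E
```

```text
t 8.2 now [0.58   0.0948 0.1053] toolY az -3.26 zdown [ 1.e-04 -0.e+00 -1.e+00] w 0.0359 F [ 0.4 -3.6  0. ] j [-0.68  0.47  0.55  1.78 -0.29  0.97 -0.07]
shift [0.0023 0.0006 0.0003] rot [ 0.0001 -0.     -0.0011] rows 0.05674501094358916 0.00893610439972655
[[238.5, 210.9], [321.1, 210.8], [279.9, 179.8], [279.9, 61.7]]
```

View pics/w6.png

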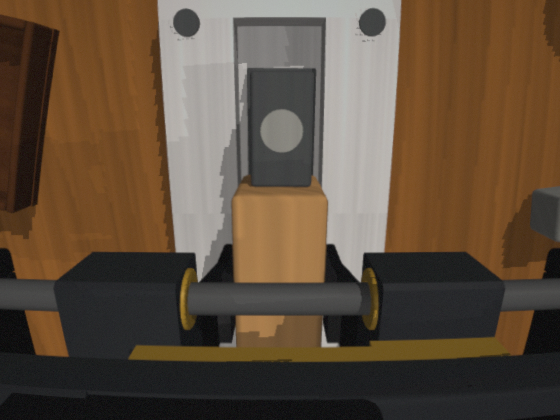

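The stop's head now spans rows 69–186, which is bed x ≈ +42 mm, so it stands in the open bay clear of the lips. Backing the block off, then taking it back to where it lay.

Request:
{"op": "arm_command", "data": {
  "commands": [
    [0, [-0.015, 0, 0], [0, 0, 0]],
    [0, [-0.03, 0, 0], [0, 0, 0]],
    [0, [-0.045, 0, -0.02], [0, 0, 0]],
    [0, [-0.06, 0, -0.04], [0, 0, 0]],
    [0, [-0.08, 0, -0.06], [0, 0, 0]],
    [0, [-0.11, 0, -0.06], [0, 0, 0]],
    [0, [-0.145, 0, -0.06], [0, 0, 0]],
    [0, [-0.18, 0, -0.06], [0, 0, 0]],
    [0, [-0.215, 0, -0.06], [0, 0, 0]],
    [0, [-0.25, 0, -0.06], [0, 0, 0]]
  ]
}}

```text
time: 9.08
ee_pos: [0.5657, -0.1557, 0.1653]
eef_rot: [0.727, 0.687, 0.001, -0.0]
ft_force: [0.9, 0.1, -1.1]
width: 0.0355
```

```bash
python3 rel.py .434 -.271 .12 -20.2
```

```text
t 9.0833 now [ 0.5657 -0.1557  0.1653] toolY az -3.2 zdown [ 6.0e-04  1.2e-03 -1.0e+00] w 0.0355 F [ 0.9  0.1 -1.1] j [-0.34  0.41  0.66  1.74 -0.28  1.09  0.35]
shift [-0.1225 -0.1251  0.045 ] rot [ 0.0004 -0.0013  0.2966] rows 4.33488947246807 2.373706359547556
```

Request:
{"op": "arm_command", "data": {
  "commands": [
    [0, [-0.03, -0.03, 0], [0, 0, 0.08]],
    [0, [-0.06, -0.06, 0], [0, 0, 0.16]],
    [0, [-0.09, -0.092, 0.01], [0, 0, 0.24]],
    [0, [-0.115, -0.118, 0.02], [0, 0, 0.297]],
    [0, [-0.1225, -0.125, 0.035], [0, 0, 0.297]],
    [0, [-0.1225, -0.125, 0.055], [0, 0, 0.297]],
    [0, [-0.1225, -0.125, 0.07], [0, 0, 0.297]],
    [0, [-0.1225, -0.125, 0.078], [0, 0, 0.297]],
    [0, [-0.1225, -0.125, 0.083], [0, 0, 0.297]],
    [0, [-0.1225, -0.125, 0.085], [0, 0, 0.297]]
  ]
}}

```text
time: 9.92
ee_pos: [0.4342, -0.2698, 0.0798]
eef_rot: [0.82, 0.572, -0.0, -0.0]
ft_force: [-0.7, -0.4, -0.3]
width: 0.0356
```

```bash
python3 rel.py .434 -.271 .077 -20.2; python3 - <<'E'
from h import *
c,s=snap('scene','s7'); cv2.imwrite('pics/s7c.png',cv2.resize(c['pixels'][190:330,80:330],None,fx=3,fy=3)[:,:,::-1])
E
```

```text
t 9.9167 now [ 0.4342 -0.2698  0.0798] toolY az -20.24 zdown [-5.e-04  4.e-04 -1.e+00] w 0.0356 F [-0.7 -0.4 -0.3] j [-0.17  0.4   0.74  2.   -0.35  0.87  0.41]
shift [-0.0012  0.0003  0.0028] rot [-0.0006 -0.0002 -0.0008] rows 0.07338218806889206 0.007769503562827122
```

View pics/s7c.png

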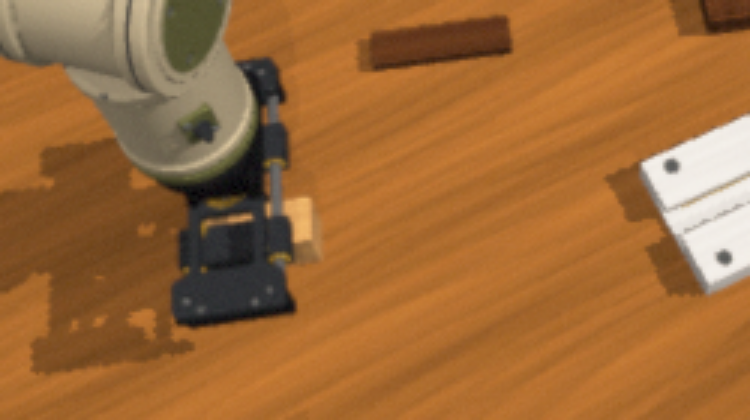

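Request:
{"op": "arm_command", "data": {
  "commands": [
    [0, [0, 0, 0.001], [0, 0, 0]],
    [0, [0, 0, 0.002], [0, 0, 0]],
    [0, [0, 0, 0.0025], [0, 0, 0]],
    [0, [0, 0, 0.0025], [0, 0, 0]],
    [100, [0, 0, 0.0025], [0, 0, 0]],
    [100, [0, 0, 0.0025], [0, 0, 0]],
    [100, [0, 0, 0.0025], [0, 0, 0]],
    [100, [0, 0, 0.0025], [0, 0, 0]],
    [100, [0, 0, 0.0025], [0, 0, 0]],
    [100, [0, 0, 0.0025], [0, 0, 0]]
  ]
}}

```text
time: 10.8
ee_pos: [0.434, -0.2703, 0.0777]
eef_rot: [0.821, 0.572, 0.0, -0.0]
ft_force: [-0.2, -0.0, 0.2]
width: 0.068
```

```bash
python3 rel.py .434 -.271 .2 -20.2
```

```text
t 10.8 now [ 0.434  -0.2703  0.0777] toolY az -20.29 zdown [ 1.e-04  1.e-04 -1.e+00] w 0.068 F [-0.2 -0.   0.2] j [-0.17  0.4   0.74  2.   -0.35  0.87  0.41]
shift [-0.0007  0.0003 -0.1223] rot [ 0.     -0.0001 -0.0015] rows 2.932243101760601 0.012195351495288624
```

Request:
{"op": "arm_command", "data": {
  "commands": [
    [100, [0, 0, 0], [0, 0, 0]],
    [100, [0, 0, 0], [0, 0, 0]],
    [100, [0, 0, -0.01], [0, 0, 0]],
    [100, [0, 0, -0.03], [0, 0, 0]],
    [100, [0, 0, -0.06], [0, 0, 0]],
    [100, [0, 0, -0.09], [0, 0, 0]],
    [100, [0, 0, -0.12], [0, 0, 0]],
    [100, [0.0, 0, -0.12], [0, 0, 0]],
    [100, [0.03, 0, -0.12], [0, 0, 0]],
    [100, [0.06, 0, -0.12], [0, 0, 0]]
  ]
}}

```text
time: 11.63
ee_pos: [0.4545, -0.2148, 0.1988]
eef_rot: [0.822, 0.57, 0.001, 0.001]
ft_force: [1.6, 0.6, -0.6]
width: 0.0868
```

```bash
python3 rel.py .580 .09 .2 -3.2
```

```text
t 11.6333 now [ 0.4545 -0.2148  0.1988] toolY az -20.52 zdown [ 1.8e-03 -3.0e-04 -1.0e+00] w 0.0868 F [ 1.6  0.6 -0.6] j [-0.38  0.16  0.81  1.93 -0.13  1.1   0.12]
shift [ 0.3295  0.0107 -0.0011] rot [ 1.800e-03 -1.000e-04 -3.023e-01] rows 7.904853785998825 2.4188958673035126
```

Request:
{"op": "arm_command", "data": {
  "commands": [
    [100, [0.04, 0.001, 0], [0, 0, -0.05]],
    [100, [0.08, 0.003, 0], [0, 0, -0.1]],
    [100, [0.12, 0.005, 0], [0, 0, -0.15]],
    [100, [0.16, 0.007, 0], [0, 0, -0.2]],
    [100, [0.2, 0.008, 0], [0, 0, -0.25]],
    [100, [0.24, 0.009, 0], [0, 0, -0.302]],
    [100, [0.28, 0.01, 0], [0, 0, -0.302]],
    [100, [0.32, 0.01, 0], [0, 0, -0.302]],
    [100, [0.329, 0.01, 0], [0, 0, -0.302]],
    [100, [0.329, 0.01, 0], [0, 0, -0.302]]
  ]
}}

```text
time: 12.47
ee_pos: [0.5785, 0.0954, 0.1975]
eef_rot: [0.723, 0.691, 0.0, -0.0]
ft_force: [0.0, -1.5, 1.0]
width: 0.0869
```

```bash
python3 rel.py .5843 .161 .2 -3.2; python3 - <<'E'
from h import *
c,s=snap('wrist','w8');ct,_=snap('top','t8');snap('scene','s8')
B=np.array([.582,.119]);u=np.array([.0558,.9984]);v=np.array([-u[1],u[0]])
P=[np.r_[B+x*u+y*v,z] for x,y,z in((.02,.012,.06),(.02,-.012,.06),(.064,.012,.06),(.064,-.012,.06),(.092,.021,.024),(.092,-.021,.024))]
print(proj(c,P,s).round(1).tolist())
cv2.imwrite('pics/t8c.png',cv2.resize(ct['pixels'][100:250,330:490],None,fx=4,fy=4)[:,:,::-1])
E
```

```text
t 12.4667 now [0.5785 0.0954 0.1975] toolY az -2.65 zdown [-2.e-04  4.e-04 -1.e+00] w 0.0869 F [ 0.  -1.5  1. ] j [-0.7   0.35  0.56  1.71 -0.2   1.14 -0.13]
shift [ 0.0658  0.0027 -0.0025] rot [-0.0002 -0.0004  0.0096] rows 1.5805971126051817 0.07702931240527967
[[264.3, 157.9], [301.4, 158.3], [264.3, 87.0], [303.2, 87.4], [253.7, 48.9], [313.6, 49.6]]
```

View pics/w8.png

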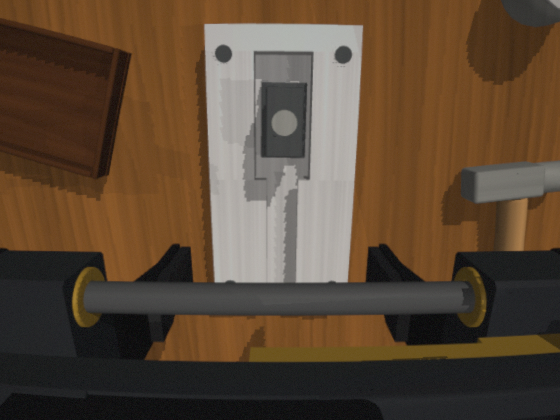

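View pics/t8c.png

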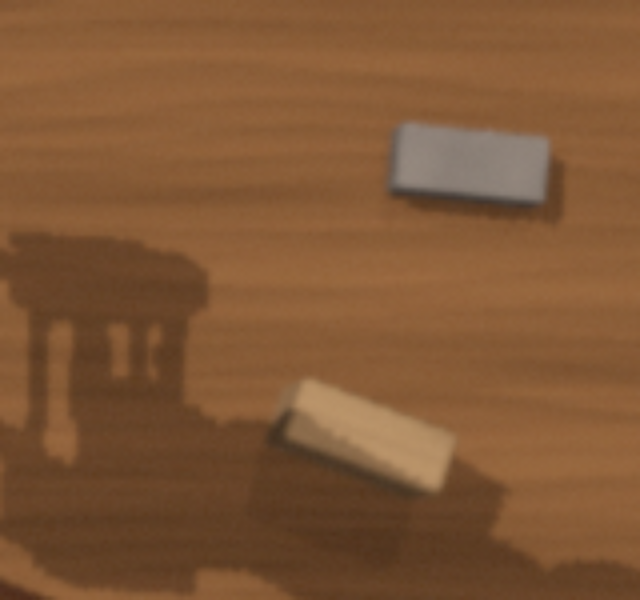

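View pics/s8.png

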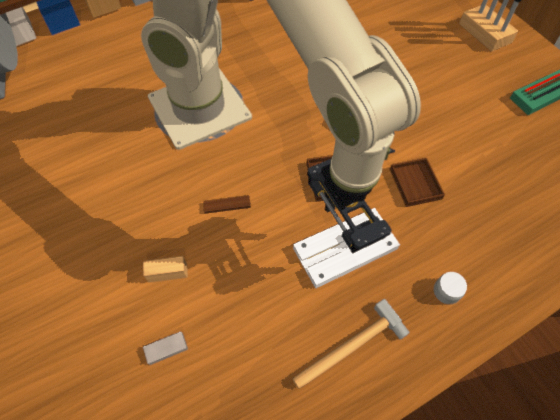

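The stop stands in the bay at (284,120), matching prediction within about 2 px. The block lies flat at its old place, at (165,268) in the scene view. Positioning over the stop's head and descending.

Request:
{"op": "arm_command", "data": {
  "commands": [
    [100, [0.03, 0.001, 0], [0, 0, -0.009]],
    [100, [0.06, 0.002, 0], [0, 0, 0.009]],
    [100, [0.067, 0.003, 0], [0, 0, 0.009]],
    [100, [0.067, 0.003, 0], [0, 0, 0.009]],
    [100, [0.067, 0.003, 0.025], [0, 0, 0.009]],
    [100, [0.067, 0.003, 0.05], [0, 0, 0.009]],
    [100, [0.067, 0.003, 0.075], [0, 0, 0.009]],
    [100, [0.067, 0.003, 0.09], [0, 0, 0.009]],
    [100, [0.067, 0.003, 0.0965], [0, 0, 0.009]],
    [100, [0.067, 0.003, 0.0965], [0, 0, 0.009]]
  ]
}}

```text
time: 13.45
ee_pos: [0.584, 0.1556, 0.1002]
eef_rot: [0.729, 0.684, -0.001, -0.0]
ft_force: [0.2, 0.4, 0.1]
width: 0.0867
```

```bash
python3 rel.py .5845 .1625 .1 -3.2; python3 - <<'E'
from h import *
c,s=snap('wrist','w9')
E
```

```text
t 13.45 now [0.584  0.1556 0.1002] toolY az -3.63 zdown [-0.002  -0.0016 -1.    ] w 0.0867 F [0.2 0.4 0.1] j [-0.73  0.5   0.5   1.73 -0.28  0.98 -0.19]
shift [0.0069 0.     0.0002] rot [-0.0019  0.0017 -0.0075] rows 0.16631248927317124 0.06327793264997164
```

View pics/w9.png

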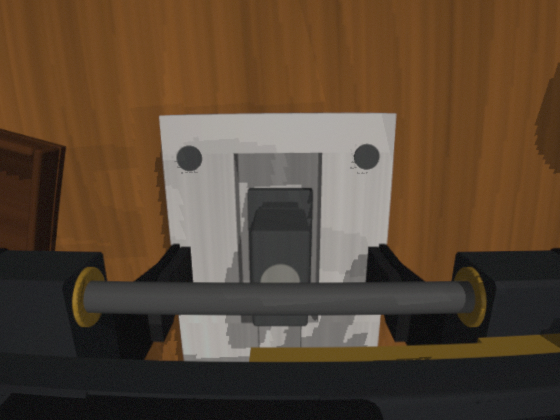

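```bash
python3 - <<'E'
from h import *
s=read_state();c=camera('wrist')
print(plane(c,[(280,281),(252,208),(310,208),(280,326)],.06,s).round(4).tolist()); print(np.array(s['ee_pos']).round(4))
cv2.imwrite('pics/w9c.png',cv2.resize(c['pixels'][170:350,200:360],None,fx=4,fy=4)[:,:,::-1])
E
```

```text
[[0.5857, 0.1613, 0.06], [0.5767, 0.1935, 0.06], [0.5994, 0.1921, 0.06], [0.5844, 0.1396, 0.06]]
[0.5848 0.1561 0.1015]
```

View pics/w9c.png

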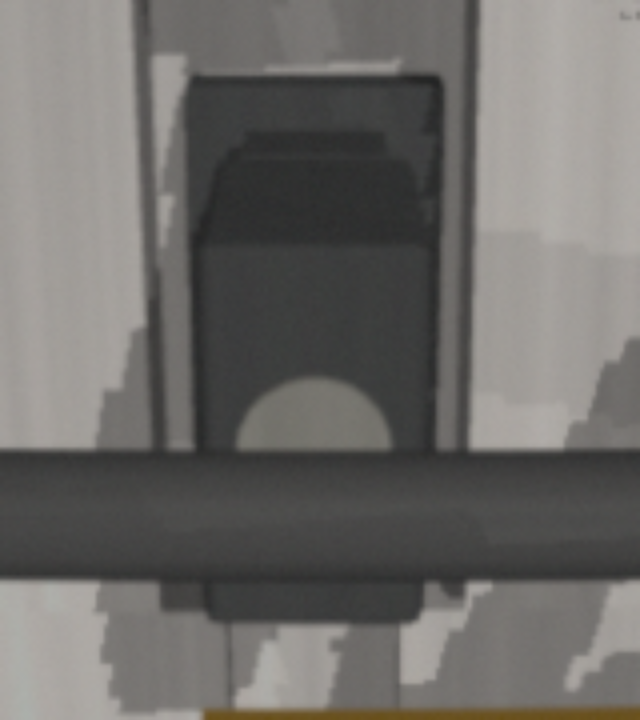

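The stop's top face spans rows 231–325, centred at y ≈ 0.1615. I'll shift about 6 mm and close.

Request:
{"op": "arm_command", "data": {
  "commands": [
    [100, [0.003, 0, 0], [0, 0, 0]],
    [100, [0.006, 0, 0], [0, 0, 0]],
    [100, [0.006, 0, 0], [0, 0, 0]],
    [0, [0.006, 0, 0], [0, 0, 0]],
    [0, [0.006, 0, 0], [0, 0, 0]],
    [0, [0.006, 0, 0], [0, 0, 0]],
    [0, [0.006, 0, 0], [0, 0, 0]],
    [0, [0.006, 0, 0], [0, 0, 0]],
    [0, [0.006, 0, 0], [0, 0, 0]],
    [0, [0.006, 0, 0], [0, 0, 0]]
  ],
  "squeeze": 45
}}

```text
time: 14.38
ee_pos: [0.585, 0.1638, 0.1012]
eef_rot: [0.728, 0.685, -0.0, -0.0]
ft_force: [0.8, 0.0, 0.3]
width: 0.0482
```

Request:
{"op": "arm_command", "data": {
  "commands": [
    [0, [0, 0, 0], [0, 0, 0]],
    [0, [0, 0, 0], [0, 0, 0]],
    [0, [0, 0, 0], [0, 0, 0]],
    [0, [0, 0, 0], [0, 0, 0]],
    [0, [0, 0, -0.005], [0, 0, 0]],
    [0, [0, 0, -0.01], [0, 0, 0]],
    [0, [0, 0, -0.02], [0, 0, 0]],
    [0, [0, 0, -0.03], [0, 0, 0]],
    [0, [0, 0, -0.045], [0, 0, 0]],
    [0, [0, 0, -0.06], [0, 0, 0]]
  ]
}}

```text
time: 15.22
ee_pos: [0.585, 0.1638, 0.1626]
eef_rot: [0.728, 0.685, 0.0, -0.0]
ft_force: [-0.2, 0.8, -3.8]
width: 0.0237
```

```bash
python3 rel.py .515 .376 .17 -15.5; python3 - <<'E'
from h import *
c,s=snap('wrist','w10')
E
```

```text
t 15.2167 now [0.585  0.1638 0.1626] toolY az -3.5 zdown [ 1.e-04  1.e-04 -1.e+00] w 0.0237 F [-0.2  0.8 -3.8] j [-0.76  0.43  0.52  1.68 -0.24  1.09 -0.23]
shift [ 0.2075 -0.0828 -0.0073] rot [ 1.000e-04 -1.000e-04  2.094e-01] rows 5.36119277858772 1.6754564272392145
```

View pics/w10.png

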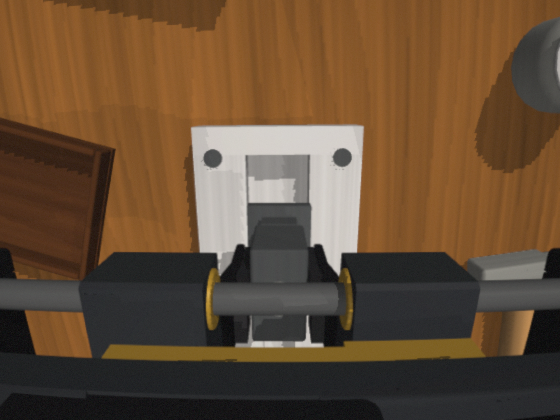

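The stop is held (width 23.7 mm, about 4 N of weight on the wrist). The correct tray's right edge is at (95,180) at the left of the view. Carrying it over.

Request:
{"op": "arm_command", "data": {
  "commands": [
    [0, [0.025, -0.01, -0.005], [0, 0, 0.05]],
    [0, [0.055, -0.022, -0.007], [0, 0, 0.1]],
    [0, [0.09, -0.036, -0.007], [0, 0, 0.15]],
    [0, [0.125, -0.05, -0.007], [0, 0, 0.209]],
    [0, [0.16, -0.064, -0.007], [0, 0, 0.209]],
    [0, [0.185, -0.074, -0.007], [0, 0, 0.209]],
    [0, [0.2, -0.08, -0.007], [0, 0, 0.209]],
    [0, [0.2075, -0.083, -0.007], [0, 0, 0.209]],
    [0, [0.2075, -0.083, -0.007], [0, 0, 0.209]],
    [0, [0.2075, -0.083, -0.007], [0, 0, 0.209]]
  ]
}}

```text
time: 16.1
ee_pos: [0.5157, 0.3744, 0.1684]
eef_rot: [0.796, 0.605, -0.0, 0.001]
ft_force: [-0.1, -0.2, -2.8]
width: 0.0238
```

```bash
python3 rel.py .515 .376 .1 -15.5; python3 - <<'E'
from h import *
c,s=snap('wrist','w11');snap('scene','s11')
C=np.array([.515,.376]);a=np.radians(-15.5);u=np.array([np.cos(a),np.sin(a)]);v=np.array([-u[1],u[0]])
print(proj(c,[np.r_[C+i*.06*u+j*.05*v,.022] for i,j in((1,1),(-1,1),(1,-1),(-1,-1))],s).round(1).tolist())
E
```

```text
t 16.1 now [0.5157 0.3744 0.1684] toolY az -15.56 zdown [ 6.e-04 -1.e-03 -1.e+00] w 0.0238 F [-0.1 -0.2 -2.8] j [-1.07  0.48  0.49  1.59 -0.24  1.13 -0.79]
shift [ 0.0014 -0.0012  0.0684] rot [ 0.0008  0.0008 -0.001 ] rows 1.6398159283675728 0.011933276955697793
[[366.7, 144.9], [187.2, 145.1], [357.7, 280.7], [196.7, 280.8]]
```

View pics/w11.png

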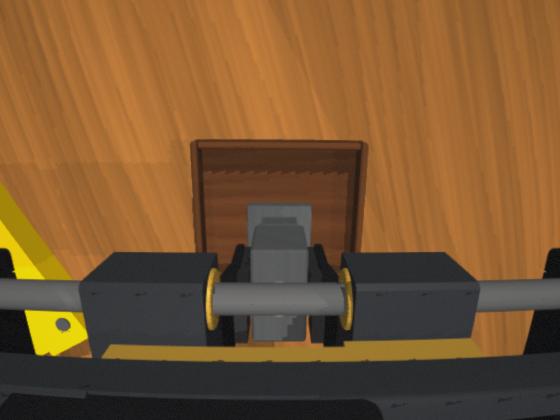

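View pics/s11.png

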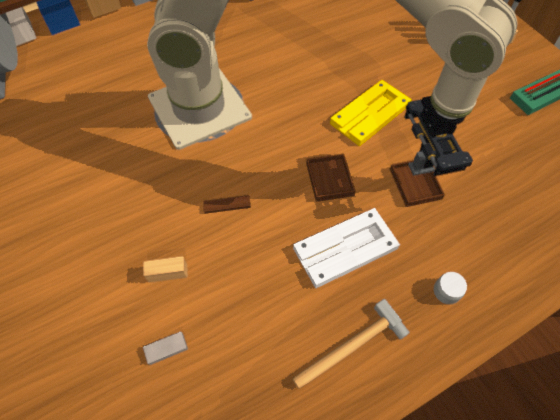

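The wrist view shows the tray's far rim at (192–366,141), with (187–367,145) predicted, so the stop is centred over the left tray. Lowering.

Request:
{"op": "arm_command", "data": {
  "commands": [
    [0, [0.001, -0.001, 0.015], [0, 0, 0]],
    [0, [0.001, -0.001, 0.03], [0, 0, 0]],
    [0, [0.001, -0.001, 0.043], [0, 0, 0]],
    [0, [0.001, -0.001, 0.053], [0, 0, 0]],
    [0, [0.001, -0.001, 0.06], [0, 0, 0]],
    [0, [0.001, -0.001, 0.064], [0, 0, 0]],
    [0, [0.001, -0.001, 0.066], [0, 0, 0]],
    [0, [0.001, -0.001, 0.067], [0, 0, 0]],
    [0, [0.001, -0.001, 0.068], [0, 0, 0]],
    [0, [0.001, -0.001, 0.068], [0, 0, 0]]
  ]
}}

```text
time: 17.03
ee_pos: [0.5143, 0.3775, 0.1006]
eef_rot: [0.796, 0.606, 0.0, -0.0]
ft_force: [0.6, -0.1, -3.3]
width: 0.0237
```

```bash
python3 rel.py .515 .376 .1 -15.5
```

```text
t 17.0333 now [0.5143 0.3775 0.1006] toolY az -15.46 zdown [ 5.e-04  5.e-04 -1.e+00] w 0.0237 F [ 0.6 -0.1 -3.3] j [-1.06  0.56  0.46  1.64 -0.28  1.01 -0.77]
shift [-0.0013  0.0011  0.0006] rot [ 0.0003 -0.0007  0.0006] rows 0.042309965279298783 0.007869488395084633
```

Still hanging (-3.3 N). Lowering in small steps until it touches.

Request:
{"op": "arm_command", "data": {
  "commands": [
    [0, [0, 0, 0.0003], [0, 0, 0]],
    [0, [0, 0, 0.0006], [0, 0, 0]],
    [0, [0, 0, 0.0009], [0, 0, 0]],
    [0, [0, 0, 0.0012], [0, 0, 0]],
    [0, [0, 0, 0.0014], [0, 0, 0]],
    [0, [0, 0, 0.0016], [0, 0, 0]],
    [0, [0, 0, 0.0018], [0, 0, 0]],
    [0, [0, 0, 0.002], [0, 0, 0]],
    [0, [0, 0, 0.002], [0, 0, 0]],
    [0, [0, 0, 0.002], [0, 0, 0]]
  ]
}}

```text
time: 17.87
ee_pos: [0.5144, 0.3775, 0.1002]
eef_rot: [0.796, 0.605, 0.0, -0.0]
ft_force: [-6.7, -5.0, 15.6]
width: 0.0236
```

The stop is down, with about 16 N on the wrist. I'll ease up 1 mm and release.

Request:
{"op": "arm_command", "data": {
  "commands": [
    [0, [0, 0, -0.0008], [0, 0, 0]],
    [0, [0, 0, -0.0012], [0, 0, 0]],
    [0, [0, 0, -0.0012], [0, 0, 0]],
    [100, [0, 0, -0.0012], [0, 0, 0]],
    [100, [0, 0, -0.0012], [0, 0, 0]],
    [100, [0, 0, -0.0012], [0, 0, 0]],
    [100, [0, 0, -0.0012], [0, 0, 0]],
    [100, [0, 0, -0.0012], [0, 0, 0]],
    [100, [0, 0, -0.0012], [0, 0, 0]],
    [100, [0, 0, -0.0012], [0, 0, 0]]
  ]
}}

```text
time: 18.7
ee_pos: [0.5141, 0.3773, 0.0994]
eef_rot: [0.796, 0.606, 0.0, -0.0]
ft_force: [-0.2, -0.4, 0.4]
width: 0.062
```

Request:
{"op": "arm_command", "data": {
  "commands": [
    [100, [0, 0, 0], [0, 0, 0]],
    [100, [0, 0, -0.01], [0, 0, 0]],
    [100, [0, 0, -0.02], [0, 0, 0]],
    [100, [0, 0, -0.04], [0, 0, 0]],
    [100, [0, 0, -0.07], [0, 0, 0]],
    [100, [0, 0, -0.1], [0, 0, 0]],
    [100, [-0.02, 0, -0.13], [0, 0, 0]],
    [100, [-0.05, 0, -0.15], [0, 0, 0]],
    [100, [-0.08, 0, -0.15], [0, 0, 0]],
    [100, [-0.08, 0, -0.15], [0, 0, 0]]
  ]
}}

```text
time: 19.53
ee_pos: [0.4939, 0.2943, 0.2526]
eef_rot: [0.798, 0.603, 0.001, 0.0]
ft_force: [1.0, -0.2, -0.3]
width: 0.0874
```

```bash
python3 - <<'E'
from h import *
c,s=snap('wrist','w12');ct,_=snap('scene','s12');print(s['time'],s['width'],np.round(s['ft_force'],1))
o=ct['pixels'];cv2.imwrite('pics/s12c.png',cv2.resize(np.vstack([o[135:235,350:500],o[230:310,110:260]]),None,fx=3,fy=3)[:,:,::-1])
E
```

```text
19.5333 0.08735262003788961 [ 1.  -0.2 -0.3]
```

View pics/w12.png

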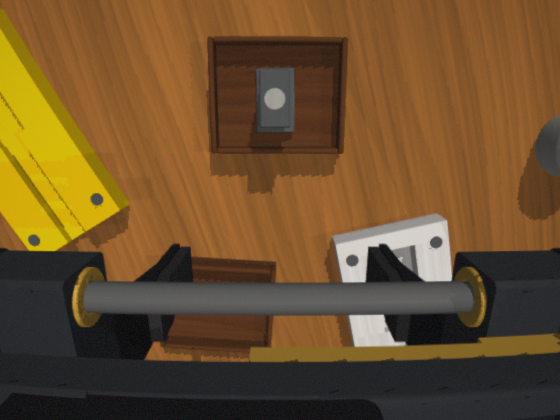

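View pics/s12c.png

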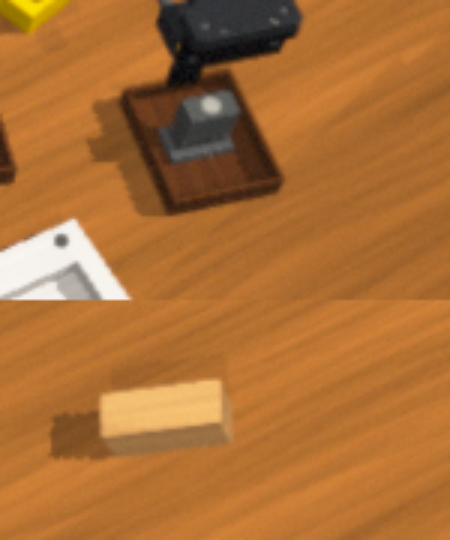

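The stop stands upright on its foot near the tray's centre, at (275,98) inside the tray (209–347, 38–153). The block lies flat on the bench, and the gripper is clear and open. Handing in.

```bash
python3 -c "
from bench import *
print(close_job(), read_state()['time'])"
```

```text
the job is handed in; nothing more can be done
the job is handed in; nothing more can be done
```

The stop is out of the bed and standing on its foot in the left tray, and the block lies flat on the bench where it started. I handed the job in at about 19.6 s; the interface gives no verdict.

- **Freeing the stop:** I gripped the wooden block and pushed the stop along the slot of the silver bed to about bed x +43 mm. The last push reading was about 14 N, and the fingers did not touch the stop on the way.
- **Placing:** I laid the block down, lifted the stop by its head and lowered it into the tray farthest to the robot's left. It took about 16 N at touchdown, and I eased up 1 mm before letting go.
- **Last checks:** the wrist and scene pictures showed the stop upright near the tray's centre. They also showed the block flat and the gripper open and clear, with about 1 N at the wrist.
- **Disagreements:** measured positions matched the predicted ones to about 2–3 mm. One carry move with the block went out before I had the computed shift, so it took a wider path through free air; I corrected it in the next move. Nothing else disagreed.

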